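# Shake-check an emptied grinding-ball canister

### The arm

A 6-joint arm with a two-finger parallel gripper is mounted at the origin on the work surface. World frame = base frame: x ahead of the robot, y to its left, z up, the work surface at z = 0. Lengths are in m, angles in rad, forces in N, time in s.
With the tool pointing down it reaches from about 0.225 to 0.875 m from the base axis. Payload 3.4 kg.
Tool frame: the origin (TCP) lies between the finger pads; the fingertips stand 11 mm ahead of it and the grasp point (between the pads) lies 8 mm behind it; z points along the fingers, y is the direction in which the jaws open and shut (so a half turn about z gives the same grasp; the last joint's range is limited). The gripper opens to 85 mm and grips with 20 to 120 N. Pads are 22 mm wide; open, the fingers measure 114 mm over their backs; the gripper's body (76 mm by 85 mm) begins 54 mm behind the grasp point. The pads swing forward as they close: fully open they stand 13 mm farther back than shut.
Start: joints at [1.102, 0.276, 1.505, -0, 1.361, -0.121], TCP at [0.196, 0.541, 0.242] pointing down, gripper open.
Joint ranges: [-2.89, 2.89], [-0.75, 2.08], [0.22, 2.7], [-1.18, 4.32], [0.11, 2.71], [-2.7, 2.7]. Speed limits (rad/s): [2.57, 2.57, 3.14, 3.14, 3.14, 3.14].

### API

Orientations are given as a unit quaternion [w, x, y, z].
In Python, from rig import manip gives the robot as it stands. The module is installed in compiled form; this text tells all that it offers.
- The arm moves only by the tool move_arm, never from a script. Its argument "series" is a list that holds one entry, the list of rows, each a list of 7 numbers: the shift along the world's x, y, z in m, then the turn, a rotation vector about the world's x, y, z in rad, then the finger opening in m, from 0 to 0.0854. A call has 1 to 20 rows; each row shifts and turns the commanded pose from where the row before left it; what a row does not reach is not made up. A row lasts 1/12 s, in which the tool goes at most 41.7 mm and 7.16 degrees, less where a joint would pass 70% of its speed; a pose out of reach is approached as far as the arm can. A call with a gripper value outside its range is refused whole. The fingers move at their own pace and stop on an object; "newtons" is the grip in N (left out, the last holds). Time passes only in rows, so rows that do not move let the fingers close. It gives the time, the measured TCP pose, the force and the opening at its end, in the units of the state.
- manip.get_state(): the state, without advancing time (a new reading comes with each control period).
- manip.get_image(name): name is "side" or "top" or "wrist"; returns a dict with "color" (400x640x3 uint8, red, green, blue), "fx", "fy", "cx", "cy" (pixels), "R" (3x3) and "t" (3): a world point X has camera coordinates R X + t; the wrist camera has in their place "tool_from_camera" (4x4, takes a point from camera to tool coordinates, whose origin is the TCP and whose axes are the flange's). Camera axes: x right, y down, z forward; pixel columns grow to the right and rows downward; lengths in m; the calibration is good to about 2 mm. A picture is of the moment at which its call begins: read the wrist's pose just before it. There is no depth.
- manip.sign_off(): hands the job in, once; it reports no verdict.
The state is a dict: "clock": time; "qpos": joint angles; "qd": joint speeds; "effort": joint torques, N m; "position": TCP position; "ee_rot": TCP orientation; "contact_force": force on the tool from outside, world axes, zero at the start; "moment": the same for the moment, N m; "width": finger opening in m.
Only numpy, scipy, OpenCV 4.12 (cv2) and the standard library are available. Lean on these libraries where they do the work, as an engineer would, in place of code of your own. Each camera call takes 0.05 s, during which the arm holds its last target.

### The job

Pick up the purple-capped canister, lift it well clear of the bench and rock it twice, each time about 30 degrees over and back upright, feeling by rattle or weight whether a steel grinding ball is still inside. If it is empty, set it down upright in the blue tray; if the ball is still in it, set it down upright in the red tray. Do not drop it, and leave the yellow-capped canister alone.

Things in the scene. Friction and masses are not known exactly. Their poses are not given: they have to be found in the camera images.
- purple_canister: The canister to check: closed, opaque, loose, white plastic, 55 mm wide, 90 mm tall, its round purple cap 58 mm wide with straight sides from 66 to 90 mm up. Origin: centre of the underside, z up. Grip it across the cap. Empty it weighs 85 to 135 g; about half the time a loose steel ball, 40 mm wide and 263 g, is hidden inside and rattles when rocked.
- yellow_canister: A bystander of the same form: closed, loose, white plastic, 55 mm wide, 90 mm tall, its round yellow cap 58 mm wide with straight sides from 66 to 90 mm up. Origin: centre of the underside, z up. It stands near the purple-capped one, on either side of it.
- blue_tray: For empty canisters: shallow open tray of blue plastic, 130 x 130 mm outside, 18 mm high, walls and floor 5 mm thick, fixed to the bench. Origin: centre of the underside, on the bench. It and the red tray stand one on each side of the canisters, either way round.
- red_tray: For canisters that still hold a ball: shallow open tray of red plastic, 130 x 130 mm outside, 18 mm high, walls and floor 5 mm thick, fixed to the bench. Origin: centre of the underside, on the bench. 
There are look-alikes about, which are no part of the job. Of the things that look like the red_tray, the larger one is meant. What is shaped like the purple_canister but pink is not meant.

How it is judged:
By the outcome, as a careful person would: the job done as asked, in the order asked, and still so for the second after the job is handed in, with the robot touching nothing.
It also fails if it takes over 53 s, if anything falls off the work surface, if the arm or the gripper's body presses on something with over 40 N, if the wrist force passes 120 N, or if a joint passes its speed limit or range.

## Working session

There is one attempt and no reset: what is moved stays moved. The work goes in short steps, Python scripts to look and compute and a tool call to move; the robot and the scene stay as the last step left them, time stands still between calls to the robot, and variables do not carry over. Pictures are saved under pics/ and viewed, and the job is handed in when it is done.

Besides the shell and the picture viewer there is one more tool, called as name(argument=value, ...), one argument or row to a line, values as JSON. move_arm: Moves the arm, as the interface text tells. Its arguments: {"type":"object","properties":{"series":{"type":"array"},"newtons":{"type":"number"}},"required":["series"]}

```bash
mkdir -p pics; python3 - <<'E'
from rig import manip
import cv2,pickle
s=manip.get_state();print(s)
d={}
for n in("top","side"):
    im=manip.get_image(n);d[n]=im
    cv2.imwrite(f"pics/{n}0.png",im["color"][:,:,::-1]);print({k:v for k,v in im.items() if k!="color"})
pickle.dump(d,open("d0.pkl","wb"))
E
```

```text
{'clock': 0.0, 'qpos': array([ 1.10195909e+00,  2.76614532e-01,  1.50615013e+00, -3.09092207e-05,
        1.36070628e+00, -1.21006039e-01]), 'qd': array([-4.41194896e-04,  2.05909345e-03, -9.03553994e-04, -1.61469595e-03,
       -2.67372886e-05, -1.19494774e-03]), 'effort': array([-2.33057901e-03, -4.16775978e+01, -2.45803016e+01, -8.34677053e-05,
        1.08040767e-02,  6.09399677e-06]), 'position': array([0.19577672, 0.54009292, 0.24142179]), 'ee_rot': array([-2.58516973e-04,  1.73036933e-01,  9.84914888e-01, -9.02989212e-04]), 'contact_force': array([-0.10842789,  0.95186281,  0.47667395]), 'moment': array([-0.02575903,  0.0185958 ,  0.0173407 ]), 'width': 0.08526016506632692}
{'fx': 443.4010334437315, 'fy': 443.4010334437315, 'cx': 316.3899330360194, 'cy': 201.47340028919587, 'R': array([[-0.02863614, -0.99957877,  0.00471674],
       [-0.98491735,  0.02740997, -0.17084057],
       [ 0.17063932, -0.00953781, -0.9852874 ]]), 't': array([0.10438709, 0.50887481, 1.26479551])}
{'fx': 478.9554514070879, 'fy': 478.9554514070879, 'cx': 320.95695056626556, 'cy': 195.50886710889262, 'R': array([[ 0.99962129, -0.02217033,  0.01630222],
       [-0.00607926, -0.75567556, -0.65491793],
       [ 0.02683894,  0.65457079, -0.75552416]]), 't': array([-0.49589383,  0.08006155,  1.05284363])}
```

View pics/top0.png

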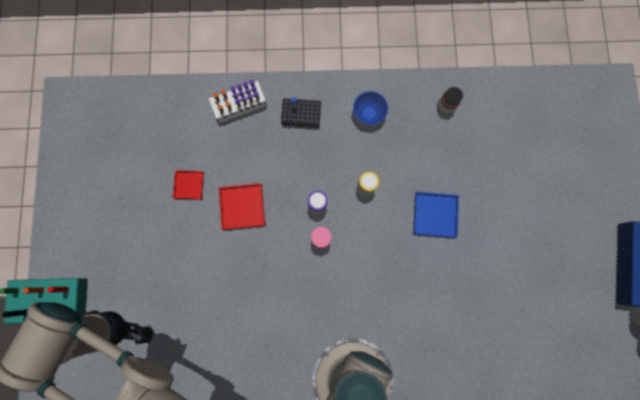

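View pics/side0.png

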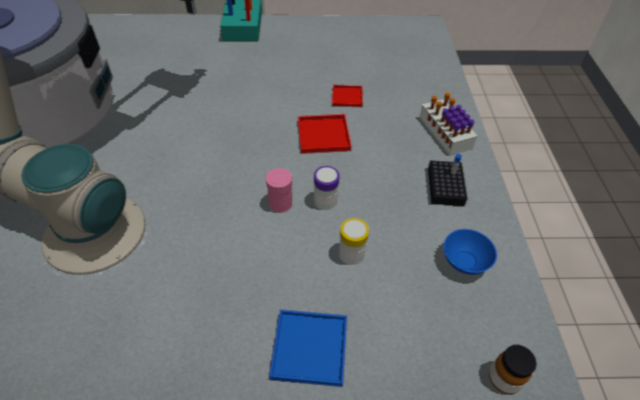

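Top view: the purple-capped canister is at (317,201), yellow at (369,181), the pink look-alike at (321,237). The large red tray is at (242,207), the small red one at (188,185), and the blue tray at (436,215). The side view agrees: purple (326,180), yellow (354,232).

```bash
cat > h.py <<'E'
import numpy as np,cv2
def ray(im,u,v,z):
    R=np.array(im["R"]);t=np.array(im["t"])
    c=-R.T@t; d=R.T@np.array([(u-im["cx"])/im["fx"],(v-im["cy"])/im["fy"],1]);
    return c+d*(z-c[2])/d[2]
def proj(im,X):
    p=np.array(im["R"])@np.array(X)+im["t"]; return p[0]/p[2]*im["fx"]+im["cx"],p[1]/p[2]*im["fy"]+im["cy"]
E
python3 - <<'E'
import pickle,numpy as np,cv2
from h import *
d=pickle.load(open("d0.pkl","rb"))
rng={"purple":((120,80,60),(150,255,255)),"yellow":((18,100,80),(32,255,255)),"pink":((160,60,80),(176,200,255)),"red":((0,180,60),(5,255,255)),"blue":((100,150,40),(118,255,255))}
for n in d:
    im=d[n];hsv=cv2.cvtColor(im["color"],cv2.COLOR_RGB2HSV)
    for k,(a,b) in rng.items():
        m=cv2.inRange(hsv,a,b)
        if k in("purple","yellow"): m=cv2.morphologyEx(m,cv2.MORPH_CLOSE,np.ones((3,3)))
        cs,_=cv2.findContours(m,cv2.RETR_EXTERNAL,cv2.CHAIN_APPROX_NONE)
        for c in cs:
            if cv2.contourArea(c)<60: continue
            (u,v),(w,h),ang=cv2.minAreaRect(c)
            z={"purple":.085,"yellow":.085,"pink":.085,"red":.018,"blue":.018}[k]
            print(n,k,np.round([u,v,w,h,ang],1),ray(im,u,v,z).round(4))
print(proj(d["top"],[.196,.541,.242]),proj(d["side"],[.196,.541,.242]))
E
```

```text
top purple [317.5 200.5  19.   19.   90. ] [0.5072 0.0871 0.085 ]
top purple [237.9  93.3  18.   10.4  66.8] [0.838  0.3148 0.085 ]
top purple [250.2  89.1  17.4  10.4  71.6] [0.8502 0.2781 0.085 ]
top yellow [368.5 181.5  19.   19.   90. ] [ 0.5586 -0.0613  0.085 ]
top pink [321.  237.5  21.   20.   90. ] [0.4011 0.0804 0.085 ]
top red [241.1 206.4  41.1  41.2  85.2] [0.5072 0.316  0.018 ]
top red [188.  184.5  27.   26.9   4.1] [0.5788 0.4765 0.018 ]
top blue [634.5 263.5  83.    9.   90. ] [ 0.3045 -0.8423  0.018 ]
top blue [435.9 214.3  42.9  42.    3.8] [ 0.467  -0.2674  0.018 ]
top blue [369.8 110.5  32.4  26.5  11.3] [ 0.7997 -0.0852  0.018 ]
side purple [326. 178.  24.  24.  90.] [0.5076 0.0792 0.085 ]
side purple [457.5 117.1  30.8  20.5  51.3] [0.8428 0.2851 0.085 ]
side yellow [354. 232.  28.  28.  90.] [ 0.5593 -0.0689  0.085 ]
side pink [278.5 189.5  43.   25.   90. ] [0.4044 0.0461 0.085 ]
side red [324.  133.1  36.   50.7  87. ] [0.5104 0.302  0.018 ]
side red [347.   95.5  19.   28.   90. ] [0.5798 0.4604 0.018 ]
side blue [308.6 347.4  72.9  70.5   5.2] [ 0.4673 -0.2783  0.018 ]
side blue [469.3 251.3  51.6  43.8  45. ] [ 0.8081 -0.0723  0.018 ]
(np.float64(131.04149480675628), np.float64(323.1101909220526)) (np.float64(200.95723296913116), np.float64(5.218328824279951))
```

move_arm(
  series=[
    [[0.0195,-0.0284,0,0,0,0,0.085],[0.0195,-0.0284,0,0,0,0,0.085],[0.0195,-0.0284,0,0,0,0,0.085],[0.0195,-0.0284,0,0,0,0,0.085],[0.0195,-0.0284,0,0,0,0,0.085],[0.0195,-0.0284,0,0,0,0,0.085],[0.0195,-0.0284,0,0,0,0,0.085],[0.0195,-0.0284,0,0,0,0,0.085],[0.0195,-0.0284,0,0,0,0,0.085],[0.0195,-0.0284,0,0,0,0,0.085],[0.0195,-0.0284,0,0,0,0,0.085],[0.0195,-0.0284,0,0,0,0,0.085],[0.0195,-0.0284,0,0,0,0,0.085],[0.0195,-0.0284,0,0,0,0,0.085],[0.0195,-0.0284,0,0,0,0,0.085],[0.0195,-0.0284,0,0,0,0,0.085],[0,0,0,0,0,0,0.085],[0,0,0,0,0,0,0.085]],
  ],
  newtons=40,
)

```text
clock: 1.6
position: [0.5085, 0.0848, 0.2416]
ee_rot: [-0.001, 0.175, 0.985, -0.0]
contact_force: [-0.1, 0.1, -0.8]
width: 0.0846
```

```bash
cat > wr.py <<'E'
import numpy as np,cv2,sys
from rig import manip
from scipy.spatial.transform import Rotation as Ro
def look(name):
    s=manip.get_state(); im=manip.get_image("wrist")
    cv2.imwrite(f"pics/{name}.png",im["color"][:,:,::-1])
    w=s["ee_rot"];R=Ro.from_quat([w[1],w[2],w[3],w[0]]).as_matrix()
    T=np.eye(4);T[:3,:3]=R;T[:3,3]=s["position"]
    C=T@np.array(im["tool_from_camera"])
    im["R"]=C[:3,:3].T;im["t"]=-C[:3,:3].T@C[:3,3]
    return s,im
E
python3 - <<'E'
from wr import *;from h import *
s,im=look("w1")
for k in s:print(k,np.round(s[k],4))
print(im["tool_from_camera"].round(3))
hsv=cv2.cvtColor(im["color"],cv2.COLOR_RGB2HSV)
m=cv2.inRange(hsv,(120,80,60),(150,255,255))
cs,_=cv2.findContours(m,cv2.RETR_EXTERNAL,cv2.CHAIN_APPROX_NONE)
for c in cs:
    if cv2.contourArea(c)>200:
        (u,v),(a,b),g=cv2.minAreaRect(c);print(u,v,a,b,ray(im,u,v,.09))
print(proj(im,[.508,.087,.09]))
E
```

```text
clock 1.6
qpos [ 3.0000e-02  1.8740e-01  1.6275e+00  3.0000e-04  1.3281e+00 -1.1897e+00]
qd [ 0.0426 -0.0184  0.0237  0.0193  0.0143  0.0052]
effort [ -1.2857 -35.3427 -24.909   -0.2191  -0.1866  -0.0442]
position [0.5085 0.0848 0.2416]
ee_rot [-7.000e-04  1.747e-01  9.846e-01 -0.000e+00]
contact_force [-0.1073  0.1463 -0.8356]
moment [0.0105 0.0038 0.0239]
width 0.0846
[[ 0.    -0.952 -0.305  0.077]
 [ 1.     0.    -0.     0.001]
 [ 0.    -0.305  0.952 -0.132]
 [ 0.     0.     0.     1.   ]]
575.472412109375 351.968994140625 41.93796920776367 10.048503875732422 [0.82290394 0.31987206 0.09      ]
318.5 185.5 55.0 53.0 [0.50702517 0.08894216 0.09      ]
(np.float64(317.05645799976213), np.float64(186.98237707671808))
```

View pics/w1.png

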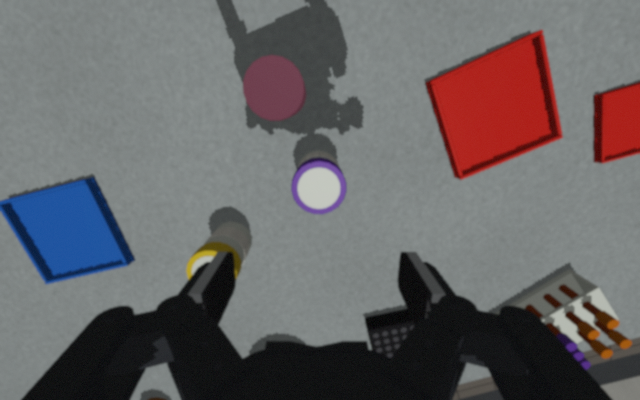

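move_arm(
  series=[
    [[-0.001,0.003,-0.02,0,0,0,0.085],[0,0,-0.025,0,0,0,0.085],[0,0,-0.025,0,0,0,0.085],[0,0,-0.02,0,0,0,0.085],[0,0,0,0,0,0,0.085],[0,0,0,0,0,0,0.085],[0,0,0,0,0,0,0.085],[0,0,0,0,0,0,0.085]],
  ],
)

```text
clock: 2.32
position: [0.5079, 0.0898, 0.154]
ee_rot: [0.002, 0.173, 0.985, 0.0]
contact_force: [0.5, -0.7, -0.5]
width: 0.0851
```

```bash
python3 - <<'E'
from wr import *;from h import *
for i in range(4):
    s,im=look("w2"); print(s["contact_force"].round(3),s["moment"].round(3),s["position"].round(4))
hsv=cv2.cvtColor(im["color"],cv2.COLOR_RGB2HSV)
m=cv2.inRange(hsv,(120,80,60),(150,255,255))
cs,_=cv2.findContours(m,cv2.RETR_EXTERNAL,cv2.CHAIN_APPROX_NONE)
for c in cs:
    if cv2.contourArea(c)>200:
        (u,v),(a,b),g=cv2.minAreaRect(c);print(u,v,a,b,ray(im,u,v,.09))
E
```

```text
[ 0.516 -0.685 -0.534] [-0.043  0.032  0.014] [0.5079 0.0898 0.154 ]
[ 0.507 -0.817  0.114] [ 0.035 -0.054 -0.022] [0.508  0.0896 0.1539]
[-0.278 -0.096  0.533] [ 0.033 -0.019 -0.035] [0.5078 0.0895 0.1538]
[ 0.41  -0.015  0.652] [-0.035 -0.039 -0.021] [0.5077 0.0893 0.1535]
313.5 216.5 77.0 75.0 [0.50537526 0.08930529 0.09      ]
```

View pics/w2.png

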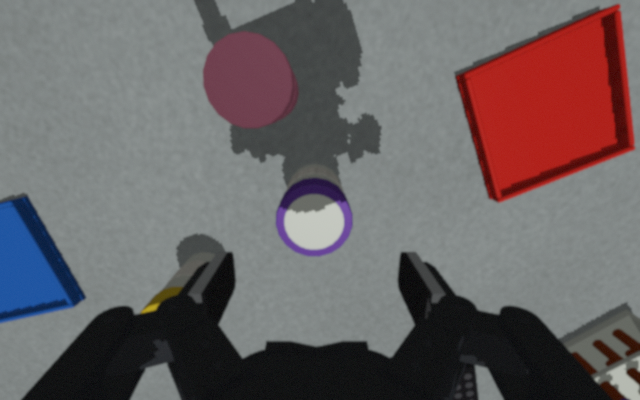

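The purple cap is at (313,216), between the fingers, with clearance to the pink one at (250,80). Descending to grip.

move_arm(
  series=[
    [[-0.001,0,-0.02,0,0,0,0.085],[0,0,-0.02,0,0,0,0.085],[0,0,-0.02,0,0,0,0.085],[0,0,-0.015,0,0,0,0.085],[0,0,-0.009,0,0,0,0.085],[0,0,0,0,0,0,0.085],[0,0,0,0,0,0,0.085],[0,0,0,0,0,0,0.085],[0,0,0,0,0,0,0.05],[0,0,0,0,0,0,0.05],[0,0,0,0,0,0,0.05],[0,0,0,0,0,0,0.05],[0,0,0,0,0,0,0.05],[0,0,0,0,0,0,0.05],[0,0,0,0,0,0,0.05],[0,0,0,0,0,0,0.05]],
  ],
  newtons=45,
)

```text
clock: 3.85
position: [0.5066, 0.089, 0.0695]
ee_rot: [0.001, 0.173, 0.985, 0.0]
contact_force: [-1.2, -2.2, 7.2]
width: 0.0571
```

```bash
python3 - <<'E'
from wr import *
for i in range(3):
    s,im=look("w3"); print(s["contact_force"].round(3),s["moment"].round(3),s["position"].round(4),s["width"])
im=manip.get_image("side");cv2.imwrite("pics/s3.png",cv2.resize(im["color"][100:300,150:470,::-1],None,fx=2,fy=2))
E
```

```text
[-1.213 -2.184  7.153] [-0.15   0.192  0.057] [0.5066 0.089  0.0695] 0.05711580866001842
[-1.169 -0.987  5.314] [-0.089  0.222  0.038] [0.5066 0.089  0.0695] 0.05689742304355614
[-0.877 -0.791  5.908] [-0.099  0.114  0.006] [0.5066 0.089  0.0695] 0.05702378924421102
```

View pics/w3.png

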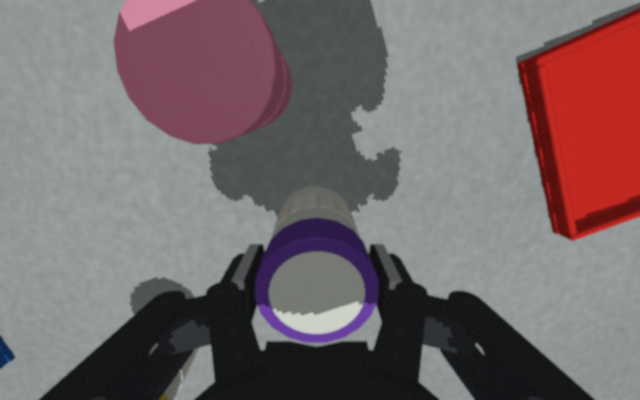

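View pics/s3.png

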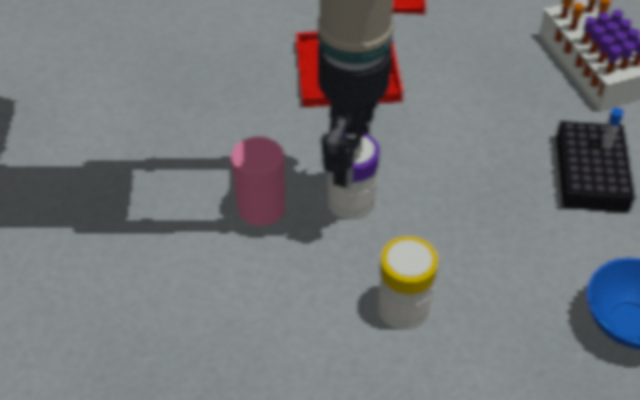

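The wrist view shows the cap held evenly between both pads (256–380, row 285), with the opening at 57 mm. Lifting gently.

move_arm(
  series=[
    [[0,0,0.005,0,0,0,0.05],[0,0,0.01,0,0,0,0.05],[0,0,0.02,0,0,0,0.05],[0,0,0.025,0,0,0,0.05],[0,0,0.025,0,0,0,0.05],[0,0,0.025,0,0,0,0.05],[0,0,0.025,0,0,0,0.05],[0,0,0.025,0,0,0,0.05],[0,0,0.02,0,0,0,0.05],[0,0,0.01,0,0,0,0.05],[0,0,0.005,0,0,0,0.05],[0,0,0,0,0,0,0.05],[0,0,0,0,0,0,0.05],[0,0,0,0,0,0,0.05],[0,0,0,0,0,0,0.05]],
  ],
)

```text
clock: 5.3
position: [0.5052, 0.0891, 0.2618]
ee_rot: [-0.002, 0.173, 0.985, -0.0]
contact_force: [-0.1, 1.2, -3.5]
width: 0.0565
```

```bash
python3 - <<'E'
from wr import *
F=[]
for i in range(14):
    s,im=look("w4"); F.append(np.r_[s["contact_force"],s["moment"]])
print(np.mean(F,0).round(3),np.std(F,0).round(3),s["position"].round(4),s["ee_rot"].round(4),s["width"],s["clock"])
im=manip.get_image("side");cv2.imwrite("pics/s4.png",im["color"][:,:,::-1])
E
```

```text
[ 1.140e-01  6.000e-02 -3.516e+00  3.000e-03  1.000e-02  2.000e-03] [0.502 0.439 0.46  0.018 0.031 0.022] [0.506  0.0892 0.2634] [1.000e-04 1.730e-01 9.849e-01 1.000e-04] 0.056592950447366445 5.95
```

View pics/s4.png

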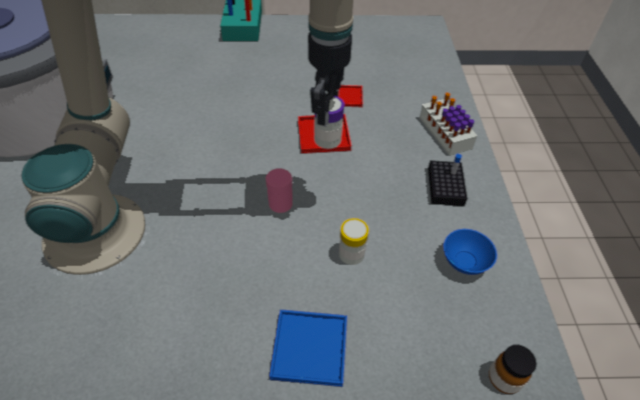

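View pics/w4.png

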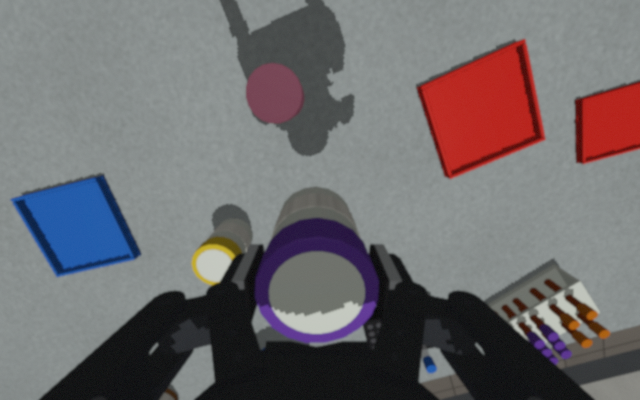

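move_arm(
  series=[
    [[0,0,0,-0.082,0.03,0,0.05],[0,0,0,-0.082,0.03,0,0.05],[0,0,0,-0.082,0.03,0,0.05],[0,0,0,-0.082,0.03,0,0.05],[0,0,0,-0.082,0.03,0,0.05],[0,0,0,-0.082,0.03,0,0.05],[0,0,0,0,0,0,0.05],[0,0,0,0,0,0,0.05],[0,0,0,0,0,0,0.05]],
  ],
  newtons=55,
)

```text
clock: 6.8
position: [0.5061, 0.0893, 0.2634]
ee_rot: [-0.045, 0.167, 0.952, -0.254]
contact_force: [0.1, -0.8, -2.5]
width: 0.0567
```

```bash
cat > st.py <<'E'
from wr import *
from h import *
def st(n=10,name="x"):
    F=[]
    for i in range(n):
        s,im=look(name); F.append(np.r_[s["contact_force"],s["moment"]])
    w=s["ee_rot"];R=Ro.from_quat([w[1],w[2],w[3],w[0]])
    print("F",np.mean(F,0).round(3),"pos",s["position"].round(4),"q",w.round(4),"w",round(s["width"],4),"t",round(s["clock"],2))
    print("tilt",np.degrees(np.arccos(-R.as_matrix()[2,2])).round(2),"j",s["qpos"].round(2))
    ref=Ro.from_quat([.173,.985,0,0]); print("rotvec to upright",(ref*R.inv()).as_rotvec().round(4))
    return s,im
E
python3 -c "
from st import *
st(5,'w5')
im=manip.get_image('side');cv2.imwrite('pics/s5.png',im['color'][:,:,::-1])"
```

```text
F [-0.5   -0.203 -3.574  0.551 -0.168 -0.011] pos [0.5059 0.0884 0.2642] q [-0.0449  0.168   0.9514 -0.2541] w 0.0568 t 7.0
tilt 29.91 j [ 0.31  0.36  1.44 -0.41  1.67 -0.88]
rotvec to upright [ 0.4905 -0.1784  0.0018]
```

View pics/s5.png

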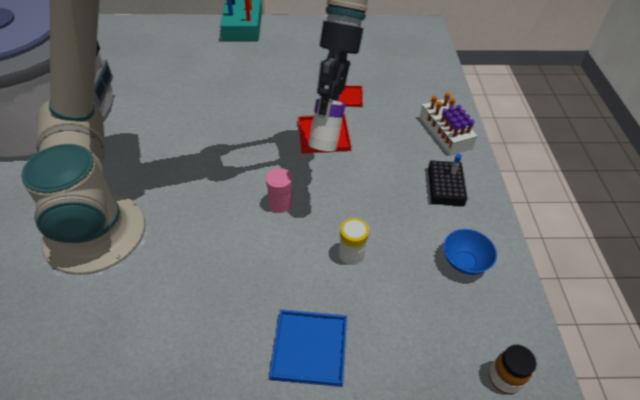

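The side view shows the canister at (326,125) tilted with the gripper, not slipping. Going back upright, then the second tilt.

move_arm(
  series=[
    [[0,0,0,0.082,-0.03,0,0.05],[0,0,0,0.082,-0.03,0,0.05],[0,0,0,0.082,-0.03,0,0.05],[0,0,0,0.082,-0.03,0,0.05],[0,0,0,0.082,-0.03,0,0.05],[0,0,0,0.082,-0.03,0,0.05],[0,0,0,0,0,0,0.05],[0,0,0,0,0,0,0.05],[0,0,0,0,0,0,0.05],[0,0,0,0,0,0,0.05],[0,0,0,0,0,0,0.05]],
  ],
)

```text
clock: 8.02
position: [0.5062, 0.09, 0.2629]
ee_rot: [-0.0, 0.172, 0.985, -0.0]
contact_force: [-0.1, 0.7, -4.3]
width: 0.0566
```

```bash
python3 -c "
from st import *
st(8,'w6')"
```

```text
F [-4.170e-01  3.890e-01 -3.749e+00  2.100e-02  1.000e-02 -1.000e-03] pos [0.506  0.0894 0.2632] q [-1.000e-04  1.728e-01  9.850e-01 -1.000e-04] w 0.0566 t 8.37
tilt 0.02 j [ 0.04  0.17  1.59 -0.    1.38 -1.18]
rotvec to upright [ 0.0001 -0.0003 -0.0004]
```

move_arm(
  series=[
    [[0,0,0,-0.082,0.03,0,0.05],[0,0,0,-0.082,0.03,0,0.05],[0,0,0,-0.082,0.03,0,0.05],[0,0,0,-0.082,0.03,0,0.05],[0,0,0,-0.082,0.03,0,0.05],[0,0,0,-0.082,0.03,0,0.05],[0,0,0,0,0,0,0.05],[0,0,0,0,0,0,0.05],[0,0,0,0,0,0,0.05],[0,0,0,0,0,0,0.05]],
  ],
)

```text
clock: 9.25
position: [0.506, 0.0886, 0.2641]
ee_rot: [-0.045, 0.168, 0.951, -0.254]
contact_force: [0.9, 0.2, -4.1]
width: 0.0567
```

```bash
python3 -c "
from st import *
st(6,'w7')"
```

```text
F [ 0.381  0.215 -3.716  0.568 -0.175 -0.03 ] pos [0.5059 0.0886 0.2639] q [-0.0451  0.1678  0.9514 -0.2544] w 0.0567 t 9.5
tilt 29.94 j [ 0.31  0.36  1.44 -0.41  1.67 -0.88]
rotvec to upright [ 0.491  -0.1789  0.0014]
```

move_arm(
  series=[
    [[0,0,0,0.082,-0.03,0,0.05],[0,0,0,0.082,-0.03,0,0.05],[0,0,0,0.082,-0.03,0,0.05],[0,0,0,0.082,-0.03,0,0.05],[0,0,0,0.082,-0.03,0,0.05],[0,0,0,0.082,-0.03,0,0.05],[0,0,0,0,0,0,0.05],[0,0,0,0,0,0,0.05],[0,0,0,0,0,0,0.05],[0,0,0,0,0,0,0.05],[0,0,0,0,0,0,0.05]],
  ],
)

```text
clock: 10.47
position: [0.5062, 0.09, 0.2629]
ee_rot: [-0.001, 0.172, 0.985, -0.0]
contact_force: [0.5, -0.2, -3.3]
width: 0.0568
```

```bash
python3 -c "
from st import *
st(10,'w8')
im=manip.get_image('top');cv2.imwrite('pics/t8.png',im['color'][:,:,::-1])"
```

```text
F [-0.216  0.111 -3.628  0.012  0.004  0.007] pos [0.506  0.0893 0.2633] q [-1.000e-04  1.729e-01  9.849e-01 -0.000e+00] w 0.0566 t 10.92
tilt 0.01 j [ 0.04  0.17  1.59 -0.    1.38 -1.18]
rotvec to upright [ 0.     -0.0001 -0.0001]
```

View pics/w8.png

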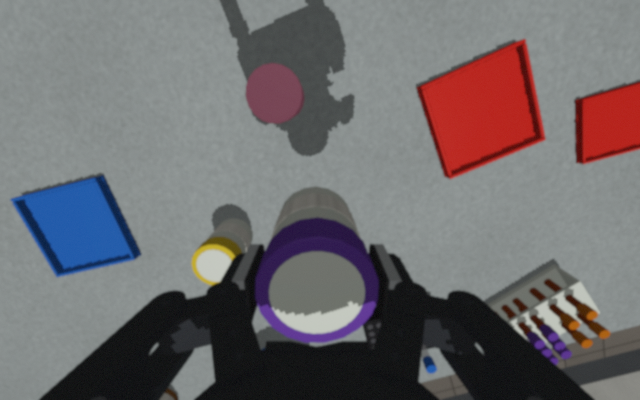

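Weight reads about 3.6–3.7 N (≈370 g), steady and repeated, so the ball is inside and it goes in the red tray. Now refining the tray centre from the wrist and fixed cameras.

```bash
python3 - <<'E'
from wr import *;from h import *
import pickle
d=pickle.load(open("d0.pkl","rb"))
s,im=look("w9");d["wrist"]=im
for n,im in d.items():
    hsv=cv2.cvtColor(im["color"],cv2.COLOR_RGB2HSV)
    m=cv2.inRange(hsv,(0,120,40),(10,255,255))|cv2.inRange(hsv,(174,150,40),(180,255,255))
    cs,_=cv2.findContours(m,cv2.RETR_EXTERNAL,cv2.CHAIN_APPROX_NONE)
    for c in cs:
        if cv2.contourArea(c)<400:continue
        h=cv2.convexHull(c); q=cv2.approxPolyDP(h,.06*cv2.arcLength(h,True),True)[:,0]
        P=np.array([ray(im,u,v,.018)[:2] for u,v in q]); print(n,q.tolist(),P.round(3).tolist(),"mean",P.mean(0).round(4),"sides",np.linalg.norm(P-np.roll(P,1,0),axis=1).round(3))
E
```

```text
top [[259, 183], [264, 224], [222, 229], [219, 189]] [[0.578, 0.262], [0.452, 0.248], [0.441, 0.373], [0.562, 0.383]] mean [0.5083 0.3163] sides [0.122 0.126 0.125 0.122]
top [[203, 173], [201, 198], [173, 197], [175, 171]] [[0.613, 0.432], [0.536, 0.437], [0.542, 0.521], [0.622, 0.517]] mean [0.5784 0.4765] sides [0.086 0.077 0.084 0.08 ]
side [[344, 114], [349, 150], [301, 152], [299, 116]] [[0.567, 0.379], [0.572, 0.238], [0.451, 0.231], [0.445, 0.371]] mean [0.5086 0.3049] sides [0.122 0.141 0.121 0.14 ]
side [[361, 86], [361, 106], [333, 105], [334, 85]] [[0.623, 0.505], [0.616, 0.413], [0.538, 0.418], [0.545, 0.51]] mean [0.5805 0.4614] sides [0.078 0.092 0.078 0.092]
wrist [[639, 82], [639, 148], [577, 161], [576, 100]] [[0.539, 0.501], [0.624, 0.5], [0.614, 0.422], [0.534, 0.427]] mean [0.5777 0.4627] sides [0.075 0.085 0.079 0.08 ]
wrist [[524, 40], [544, 139], [445, 175], [417, 88]] [[0.444, 0.374], [0.569, 0.384], [0.573, 0.252], [0.452, 0.243]] mean [0.5095 0.3132] sides [0.132 0.126 0.132 0.121]
```

move_arm(
  series=[
    [[0,0.01,0,0,0,0,0.05],[0,0.02,0,0,0,0,0.05],[0,0.03,0,0,0,0,0.05],[0.0005,0.03,0,0,0,0,0.05],[0.0005,0.03,0,0,0,0,0.05],[0.0005,0.03,0,0,0,0,0.05],[0.0005,0.03,0,0,0,0,0.05],[0.0005,0.025,-0.01,0,0,0,0.05],[0,0.015,-0.02,0,0,0,0.05],[0,0.005,-0.025,0,0,0,0.05],[0,0,-0.025,0,0,0,0.05],[0,0,-0.025,0,0,0,0.05],[0,0,-0.025,0,0,0,0.05],[0,0,-0.02,0,0,0,0.05],[0,0,-0.015,0,0,0,0.05],[0,0,0,0,0,0,0.05],[0,0,0,0,0,0,0.05],[0,0,0,0,0,0,0.05]],
  ],
)

```text
clock: 12.57
position: [0.5093, 0.315, 0.0993]
ee_rot: [0.001, 0.173, 0.985, 0.001]
contact_force: [0.1, 0.3, -3.3]
width: 0.0564
```

```bash
python3 -c "
from st import *
st(4,'w10')
im=manip.get_image('side');cv2.imwrite('pics/s10.png',cv2.resize(im['color'][40:240,200:520,::-1],None,fx=2,fy=2))"
```

```text
F [-1.730e-01  1.310e-01 -3.266e+00  1.400e-02  6.000e-03 -1.000e-03] pos [0.5094 0.3148 0.0999] q [0.0012 0.1731 0.9849 0.001 ] w 0.0567 t 12.72
tilt 0.18 j [ 0.44  0.42  1.66  0.    1.06 -0.79]
rotvec to upright [-0.0015  0.0028  0.0001]
```

View pics/s10.png

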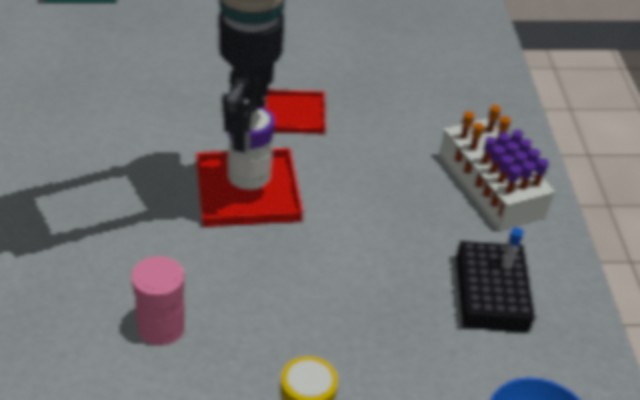

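View pics/w10.png

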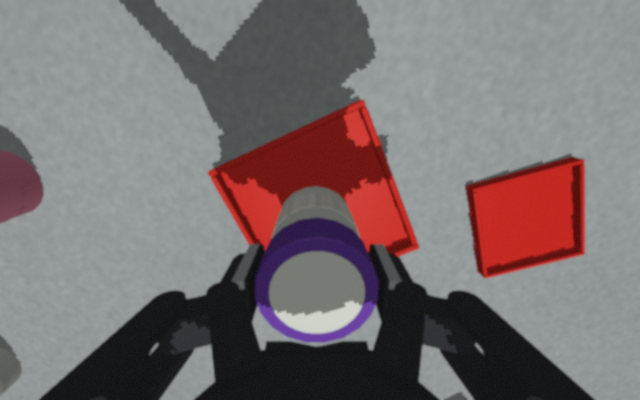

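Both views show the canister over the large red tray, close to its centre, with its base about 25 mm above the floor. Lowering gently.

move_arm(
  series=[
    [[0,0,-0.008,0,0,0,0.05],[0,0,-0.006,0,0,0,0.05],[0,0,-0.004,0,0,0,0.05],[0,0,-0.003,0,0,0,0.05],[0,0,-0.001,0,0,0,0.05],[0,0,-0.001,0,0,0,0.05],[0,0,0,0,0,0,0.05],[0,0,0,0,0,0,0.05],[0,0,0,0,0,0,0.05]],
  ],
)

```text
clock: 13.57
position: [0.5087, 0.3143, 0.0755]
ee_rot: [0.0, 0.173, 0.985, 0.0]
contact_force: [0.2, 0.1, -3.0]
width: 0.0561
```

```bash
python3 -c "
from st import *
st(5,'w11')"
```

```text
F [-0.281 -0.043 -3.897  0.008  0.024  0.014] pos [0.5086 0.3143 0.0755] q [2.000e-04 1.730e-01 9.849e-01 2.000e-04] w 0.0567 t 13.77
tilt 0.02 j [ 0.44  0.44  1.69  0.    1.01 -0.79]
rotvec to upright [-0.0002  0.0004  0.    ]
```

move_arm(
  series=[
    [[0,0,-0.0005,0,0,0,0.05],[0,0,-0.0005,0,0,0,0.05],[0,0,-0.0005,0,0,0,0.05],[0,0,0,0,0,0,0.05],[0,0,0,0,0,0,0.05],[0,0,0,0,0,0,0.05]],
  ],
)

```text
clock: 14.32
position: [0.5087, 0.3142, 0.0746]
ee_rot: [0.0, 0.173, 0.985, 0.0]
contact_force: [-2.1, -1.2, 5.7]
width: 0.0567
```

```bash
python3 -c "
from st import *
st(5,'w12')"
```

```text
F [-1.678 -1.708  6.068 -0.23   0.279 -0.018] pos [0.5087 0.3142 0.0746] q [4.000e-04 1.730e-01 9.849e-01 2.000e-04] w 0.0568 t 14.52
tilt 0.05 j [ 0.44  0.44  1.69 -0.    1.   -0.79]
rotvec to upright [-0.0003  0.0009  0.    ]
```

Standing on the tray floor (+6 N). Opening, then withdrawing straight up.

move_arm(
  series=[
    [[0,0,0,0,0,0,0.062],[0,0,0,0,0,0,0.066],[0,0,0,0,0,0,0.07],[0,0,0,0,0,0,0.075],[0,0,0,0,0,0,0.08],[0,0,0,0,0,0,0.085],[0,0,0,0,0,0,0.085],[0,0,0,0,0,0,0.085],[0,0,0.01,0,0,0,0.085],[0,0,0.02,0,0,0,0.085],[0,0,0.025,0,0,0,0.085],[0,0,0.025,0,0,0,0.085],[0,0,0.025,0,0,0,0.085],[0,0,0.025,0,0,0,0.085],[0,0,0.02,0,0,0,0.085],[0,0,0.01,0,0,0,0.085],[0,0,0,0,0,0,0.085],[0,0,0,0,0,0,0.085]],
  ],
)

```text
clock: 16.07
position: [0.5083, 0.3141, 0.2339]
ee_rot: [0.0, 0.173, 0.985, 0.0]
contact_force: [-0.8, 0.3, -1.2]
width: 0.085
```

```bash
python3 -c "
from st import *
st(5,'w13')
im=manip.get_image('side');cv2.imwrite('pics/s13.png',im['color'][:,:,::-1])"
```

```text
F [-0.22  -0.106 -0.958 -0.006  0.014 -0.004] pos [0.5077 0.3138 0.2321] q [-1.400e-03  1.730e-01  9.849e-01 -9.000e-04] w 0.0849 t 16.27
tilt 0.19 j [ 0.44  0.32  1.47  0.    1.36 -0.79]
rotvec to upright [ 0.0014 -0.003   0.0001]
```

View pics/s13.png

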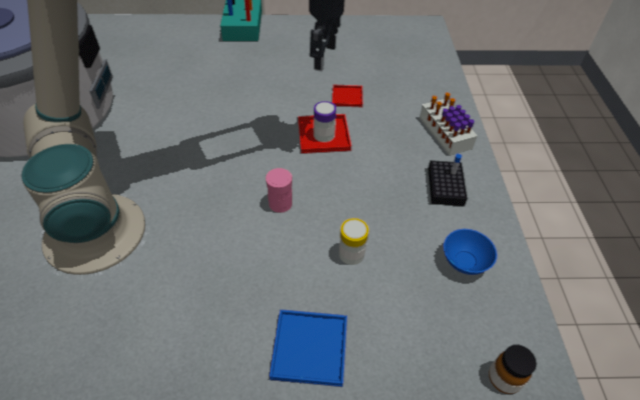

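View pics/w13.png

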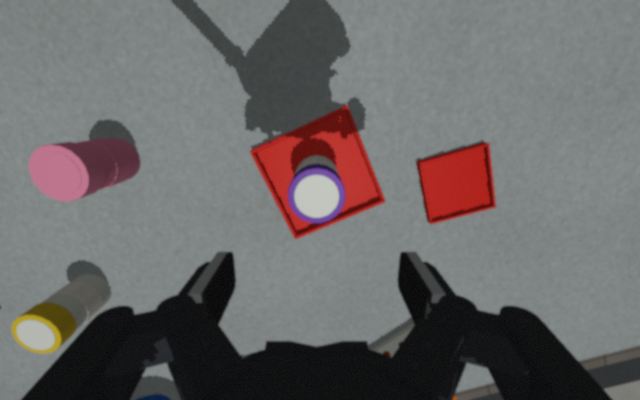

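```bash
python3 -c "
from st import *
st(12,'w14')
manip.sign_off()"
```

```text
F [ 0.17  -0.194 -0.044  0.001  0.002  0.013] pos [0.5085 0.3142 0.2339] q [1.000e-04 1.730e-01 9.849e-01 1.000e-04] w 0.0849 t 16.92
tilt 0.01 j [ 0.44  0.31  1.47  0.    1.36 -0.79]
rotvec to upright [-0.0002  0.0002  0.0001]
the job is handed in; nothing more can be done
```

The purple-capped canister still holds the ball, so I set it down upright in the large red tray and handed the job in at about 17 s on the clock.

- **Lift and rock:** I gripped it across the cap, lifted it about 19 cm and rocked it twice. Each tilt measured 29.9° and came back to within 0.02° of upright, with no slip.
- **Ball check:** The weight averaged 3.5 to 3.7 N upright (about 370 g), against an unloaded reading of -0.04 N afterwards. An empty canister would read at most about 1.3 N. I judged by weight and did not look for a rattle.
- **Placing:** I felt it touch the tray floor (+6 N), opened the gripper and withdrew straight up.
- **Last checks:** The final side and wrist pictures show the canister upright inside the large red tray, the gripper clear of everything, and the yellow and pink ones unmoved.
- **Disagreements:** The side camera put the tray centre about 1 cm off the other two views, probably because it also saw the outer wall, so I used the top and wrist values. The first force reading after withdrawing was about -1 N while the arm was still settling, then went to zero.

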